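Tip three nuts out of the pouring cup by weight

TASK

Lift the steel pouring cup by its black grip and tip it slowly, spout down, over the round tin until exactly three of its five nuts have slid into the tin; go by the weight lost. Then set the cup back upright on its plywood board with the other two nuts still in it and let go. Leave the tin standing on its rubber mat where it is, and leave the roll of tape, the glue bottle and the tin of screws alone.

Things in the scene. Friction and masses are not known exactly. Their poses are not given: they have to be found in the camera images.
- cup_grip (a point): grasp point of the pouring cup, on its flat black grip: a plate 14 mm thick along x, 50 mm wide along y, 52 mm high, standing across the cup. The point is 16 mm below the plate's top, 116 mm above the cup's underside; the plate is free to 36 mm below it, the nuts and the chute's walls begin 25 mm below it. Axes: z up, -x to the spout; a negative turn about y lowers the spout
- cup_lip (a point): middle of the cup's lip, over which the nuts leave: 82 mm to the spout side (-x) of the grip point and 52 mm below it. When the cup is tipped slowly the nuts slide out singly, foremost first, some 7 to 10 degrees of tilt apart. The first goes at 17 to 34 degrees, depending on how slippery the nuts are, which cannot be seen; below 14 degrees none leaves
- cup: the pouring cup: loose, folded steel, 200 g empty, 132 mm high, 185 mm long, 60 mm wide; origin under its centre, axes as the grip's. Flat foot from 58 mm before (-x) to 74 mm behind the origin
- cup_chute (a point): middle of the chute's floor: open-topped, 38 mm wide, walls 24 mm high, closed at the back; floor rises to the spout and flattens from 36 degrees at the back to 4 at the lip. In it five equal hexagon nuts lie flat in single file: 30 mm across flats, 17 mm thick, 65 g, so the cup gets 0.64 N lighter with each
- board: plywood board, fixed to the bench, 180 x 100 x 9 mm, on which the cup stands, long side along x; origin at the centre of its underside
- tin: open round tin (loose, 300 g), 127 mm across, 48 mm high, inner diameter 118 mm, inner floor 3 mm up, empty at the start; origin at the centre of its underside
- mat: rubber mat, fixed to the bench, 160 x 160 x 5 mm, on which the tin stands; origin at the centre of its underside
- tape: roll of black tape lying on the bench, 53 mm across, 19 mm high; origin under its centre; leave it alone
- glue: glue bottle standing on the bench, 57 mm across, 177 mm high; origin under its centre; leave it alone
- screws: small tin of screws standing on the bench, 74 mm across, 42 mm high; origin under its centre; leave it alone
Mind the look-alikes: they are no part of the job. Of the things shaped like the tin, the aluminium one is meant.

How it is judged:
On the way, in this order (a step that is already met when the one before it is completed fails the run):
1. the cup is lifted clear of its board, level, with all it holds (contact force between cup and board below 0.05 N and height (world z) of cup above 0.03 m and angle between cup's own z axis and vertical below 0.26 rad), for 0.1 s.
2. the cup is tipped with its lip above the tin (angle between cup's own z axis and vertical above 0.3 rad and horizontal distance between cup_lip and tin below 0.075 m and height (world z) of cup_lip above 0.045 m), for 0.1 s.
At the end, for the whole second after the job is handed in: Exactly three nuts by weight (within 0.4 nut) are in the tin, upright on its mat within 30 mm of its start; the other two (within 0.4 nut) are in the cup, which stands released, upright within 0.06 rad and at rest on its board, its origin within 50 mm of the board's centre (contact force between tin and mat between 4.60089 and 5.11101 N and contact force between cup and board between 2.98224 and 3.49236 N and angle between each of cup, tin's own z axis and vertical below 0.06 rad and horizontal distance between cup and board below 0.05 m and linear speed of each of cup, tin below 0.01 m/s and distance of tin from where it was at the start of the episode below 0.03 m); the robot touches nothing.
It fails at once if the roll of tape is pushed more than 30 mm (distance of tape from where it was at the start of the episode above 0.03 m).
It fails at once if the glue bottle is pushed more than 30 mm (distance of glue from where it was at the start of the episode above 0.03 m).
It fails at once if the tin of screws is pushed more than 30 mm (distance of screws from where it was at the start of the episode above 0.03 m).
It fails at once if the tin is tipped (angle between tin's own z axis and vertical above 0.35 rad).
It also fails if it takes over 69 s, if anything falls off the work surface, if the arm or the gripper's body presses on something with over 40 N, if the wrist force passes 120 N, or if a joint passes its speed limit or range.

ROBOT

A 6-joint arm with a two-finger parallel gripper is mounted at the origin on a cart in front of the work surface, level with it; the furniture and walls round the work are solid. World frame = base frame: x ahead of the robot, y to its left, z up, the work surface at z = 0. Lengths are in m, angles in rad, forces in N, time in s.
With the tool pointing down it reaches from about 0.375 to 0.9 m from the base axis. Payload 3.1 kg.
Tool frame: the origin (TCP) lies midway between the tips of the shut fingers; the grasp point (between the pads) lies env.grasp_offset behind it (env.grasp_offset is the distance from the TCP to the grasp point, in m); x points along the fingers, y is the direction in which the jaws open and shut, and the axes are right-handed (so a half turn about x gives the same grasp; the last joint's range is limited). The gripper opens to 85 mm and grips with 20 to 120 N. Pads are 22 mm wide; open, the fingers measure 114 mm over their backs; the gripper's body (76 mm by 85 mm) begins 54 mm behind the grasp point. The pads swing forward as they close: fully open they stand 13 mm farther back than shut.
Start: joints at [1, 0.527, 1.433, -0, 1.181, -0.178], TCP at [0.239, 0.578, 0.231] pointing down, gripper open.
Joint ranges: [-3.08, 3.08], [-0.75, 2.2], [0.22, 2.44], [-1.43, 4.57], [0, 2.65], [-2.85, 2.85]. Speed limits (rad/s): [2.79, 2.79, 3.14, 3.14, 3.14, 3.14].

INTERFACE

Orientations are given as a 3x3 rotation matrix whose columns are the frame's x, y, z axes.
In Python, from bench import env gives the robot as it stands.
- The arm moves only by the tool send_rows, never from a script. Its argument "commands" is a list of rows, each a list of 6 numbers: the shift along the tool's x, y, z in cm, then the turn, a rotation vector about the tool's x, y, z in rad. In form: [[x, y, z, wx, wy, wz], ...]. A call has exactly 5 rows; each row is the pose to reach, as a shift and turn from the pose commanded when the call began, along the tool's axes at that moment; what a row does not reach only later rows make up. A row lasts 1/8 s, in which the tool goes at most 62.5 mm and 10.7 degrees, less where a joint would pass 70% of its speed; a pose out of reach is approached as far as the arm can. A call with a gripper value outside its range is refused whole. "grip" is the opening, from 0 (shut) to 1 (fully open), set as the call begins (left out, the last holds). The fingers move at their own pace and stop on an object; the grip force is fixed at half the most. Time passes only in rows, so rows that repeat a pose let the fingers close, or fill a call up. It gives the time, the measured TCP pose, the force and the opening at its end, in the units of the state.
- env.get_obs(): the state, without advancing time (a new reading comes with each control period).
- env.grab_frame(name): name is "scene" or "top"; returns the picture (384x512x3 uint8, red, green, blue); there is no depth.
- env.get_calibration(name): a dict with "camera_matrix" (3x3 intrinsics, pixels), "R" (3x3) and "t" (3): a world point X has camera coordinates R X + t. Camera axes: x right, y down, z forward; pixel columns grow to the right and rows downward; lengths in m; the calibration is good to about 2 mm. A picture is of the moment at which its call begins. get_calibration takes no time and is no camera call.
- env.close_job(): hands the job in, once; it reports no verdict.
The state is a dict: "t": time; "joint_pos": joint angles; "qd": joint speeds; "joint_efforts": joint torques, N m; "tcp_pos": TCP position; "orientation": TCP orientation; "contact_force": force on the tool from outside, world axes, zero at the start; "ft_torque": the same for the moment, N m; "gripper_width": finger opening in m.
Only numpy, scipy, OpenCV 4.12 (cv2) and the standard library are available. Lean on these libraries where they do the work, as an engineer would, in place of code of your own. Each camera call takes 0.05 s, during which the arm holds its last target. There are 200 camera calls.

## Working session

There is one attempt and no reset: what is moved stays moved. The work goes in short steps, Python scripts to look and compute and a tool call to move; the robot and the scene stay as the last step left them, time stands still between calls to the robot, and variables do not carry over. Pictures are saved under pics/ and viewed, about 8 in all and at most 12, crops included, and the job is handed in when it is done.

Besides the shell and the picture viewer there is one more tool, called after "Request:" in YAML: its name, and indented under it one key for each argument. send_rows: Moves the arm, as the interface text tells. Its arguments: {"type":"object","properties":{"commands":{"type":"array","items":{"type":"array","items":{"type":"number"}}},"grip":{"type":"number"}},"required":["commands"]}

```bash
mkdir -p pics; ls; python3 - <<'E'
from bench import env
import cv2,numpy as np
print(env.get_obs(), env.grasp_offset)
for n in("scene","top"):
    im=env.grab_frame(n); np.save(f'pics/{n}.npy',im)
    cv2.imwrite(f'pics/{n}0.png',im[:,:,::-1]); c=env.get_calibration(n)
    print(n,{k:np.round(v,4).tolist() for k,v in c.items()})
E
```

```text
pics
{'t': 0.0, 'joint_pos': array([ 1.00050656e+00,  5.28453170e-01,  1.43393156e+00,  1.71064199e-05,
        1.18140946e+00, -1.78463987e-01]), 'qd': array([ 0.0001839 ,  0.00025517, -0.00161791,  0.00036445,  0.00088941,
        0.00062365]), 'joint_efforts': array([-3.95736824e-04, -4.42344475e+01, -1.78025490e+01, -1.91524550e-04,
        8.41704343e-03,  1.93292806e-05]), 'tcp_pos': array([0.23821799, 0.5770277 , 0.23033231]), 'orientation': array([[-1.20187340e-03,  3.81881178e-01,  9.24210648e-01],
       [-1.84458021e-03,  9.24208896e-01, -3.81882853e-01],
       [-9.99997577e-01, -2.16375551e-03, -4.06371631e-04]]), 'contact_force': array([-0.6542992 , -0.88847115,  0.29586414]), 'ft_torque': array([ 0.01269771, -0.02431592, -0.03169212]), 'gripper_width': 0.08583939500872592} 0.0187
scene {'camera_matrix': [[382.0107, 0.0, 254.9976], [0.0, 382.0107, 185.612], [0.0, 0.0, 1.0]], 'R': [[0.8298, -0.5581, -0.0066], [-0.2733, -0.3961, -0.8766], [0.4866, 0.7292, -0.4812]], 't': [-0.4263, 0.3285, 0.8137]}
top {'camera_matrix': [[450.5569, 0.0, 248.7571], [0.0, 450.5569, 192.3978], [0.0, 0.0, 1.0]], 'R': [[0.0269, -0.9994, -0.0238], [-0.9974, -0.0252, -0.0678], [0.0672, 0.0256, -0.9974]], 't': [0.1509, 0.5991, 1.4063]}
```

View pics/scene0.png

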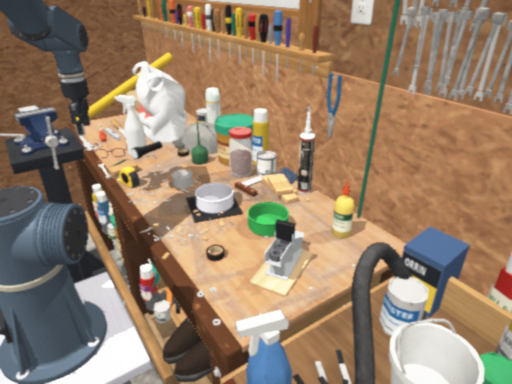

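View pics/top0.png

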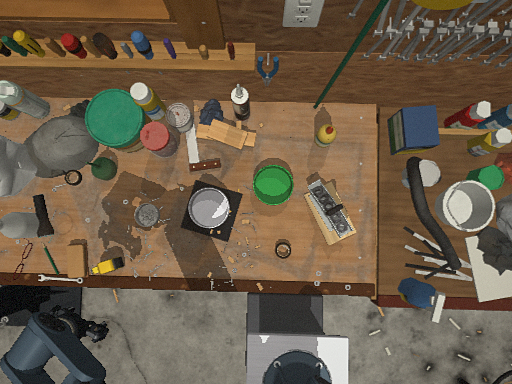

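Scene: candidates for the target tin are the aluminium tin on the black mat (scene 214,198; top 209,208), which is the one meant, the green tin (scene 268,218; top 273,184), a look-alike, and the screws tin (top 148,214). The cup is on the plywood at top (330,210), the tape at top (283,249), and the glue bottle at top (325,133). Next is a close crop.

```bash
cat > h.py <<'E'
import numpy as np,cv2
from bench import env
def ray(n,u,v):
    c=env.get_calibration(n);K,R,t=[np.array(c[k]) for k in("camera_matrix","R","t")]
    d=R.T@np.linalg.solve(K,[u,v,1.]);return -R.T@t,d/np.linalg.norm(d)
def plane(n,u,v,z):
    o,d=ray(n,u,v);return o+d*(z-o[2])/d[2]
def two(a,b):  # a=(u,v) in scene, b=(u,v) in top -> point, gap
    o1,d1=ray("scene",*a);o2,d2=ray("top",*b)
    s=np.linalg.lstsq(np.c_[d1,-d2],o2-o1,rcond=None)[0]
    p,q=o1+s[0]*d1,o2+s[1]*d2;return (p+q)/2,np.linalg.norm(p-q)
def proj(n,X):
    c=env.get_calibration(n);K,R,t=[np.array(c[k]) for k in("camera_matrix","R","t")]
    p=K@(R@np.array(X)+t);return p[:2]/p[2]
def look(n,fn,box,s):  # crop x0,y0,x1,y1 enlarged s times
    im=env.grab_frame(n)[:,:,::-1];x0,y0,x1,y1=box
    return cv2.resize(im[y0:y1,x0:x1],None,fx=s,fy=s,interpolation=cv2.INTER_CUBIC)
E
python3 - <<'E'
from h import *
a=np.load('pics/scene.npy')[:,:,::-1];b=np.load('pics/top.npy')[:,:,::-1]
f=lambda im,x,y,w,h,s:cv2.resize(im[y:y+h,x:x+w],None,fx=s,fy=s,interpolation=cv2.INTER_CUBIC)
# left: scene 240..320,210..300 ; right: top 290..370,165..255
cv2.imwrite('pics/c1.png',np.hstack([f(a,240,205,80,95,5),f(b,290,160,80,95,5)]))
E
```

```text
(no output)
```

View pics/c1.png

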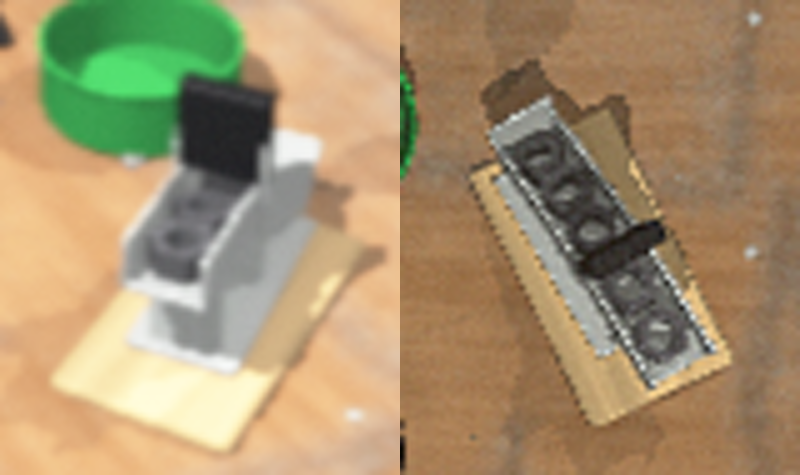

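The crop shows the cup on plywood, with the black plate at scene (285,228) and top (334.5,210). Three nuts lie on the upper-left side in the top view and two on the lower-right. I need to work out which end is the spout from heights.

```bash
python3 - <<'E'
from h import *
np.set_printoptions(precision=3,suppress=True)
S=lambda x,y:(240+x/5,205+y/5); T=lambda x,y:(290+(x-400)/5,160+y/5)
for n,a,b in [("plate top near-left",S(183,80),T(580,268)),("plate top right",S(272,92),T(660,228)),
 ("near end L",S(125,275),T(650,385)),("near end R",S(205,290),T(715,350)),("far end R",S(320,145),T(550,97)),
 ("board near R",S(235,450),T(728,357)),("board near L",S(55,380),T(597,424)),("board far R",S(365,255),T(608,110))]:
    print(n,*two(a,b))
for z in(.009,): print([plane("top",*T(*p),z) for p in[(728,357),(597,424),(608,110),(472,170)]])
for n in("scene","top"):
  im=np.load(f'pics/{n}.npy'); 
# tin: bright grey in top
b=np.load('pics/top.npy'); hsv=cv2.cvtColor(b,cv2.COLOR_RGB2HSV)
m=((hsv[...,1]<40)&(hsv[...,2]>110)).astype(np.uint8); m[:170]=0;m[250:]=0;m[:,:180]=0;m[:,245:]=0
c=max(cv2.findContours(m,0,1)[0],key=cv2.contourArea);e=cv2.fitEllipse(cv2.convexHull(c));print("tin",e,plane("top",*e[0],.053))
a=np.load('pics/scene.npy')
f=lambda im,x,y,w,h,s:cv2.resize(im[y:y+h,x:x+w,::-1],None,fx=s,fy=s,interpolation=cv2.INTER_CUBIC)
cv2.imwrite('pics/c2.png',np.hstack([f(a,180,170,78,60,5),f(b,170,170,80,60,5)]))
E
```

```text
plate top near-left [ 0.534 -0.064  0.135] 0.006098390175773814
plate top right [ 0.557 -0.107  0.144] 0.0037731184646872438
near end L [ 0.465 -0.114  0.077] 0.002958272472486831
near end R [ 0.486 -0.151  0.084] 0.0009214444145612623
far end R [ 0.64  -0.055  0.046] 0.0018541756997346962
board near R [ 0.483 -0.177  0.004] 0.006411266738190498
board near L [ 0.437 -0.093  0.009] 0.002700255475997794
board far R [ 0.638 -0.099 -0.001] 0.003003809686731014
[array([ 0.481, -0.174,  0.009]), array([ 0.436, -0.093,  0.009]), array([ 0.636, -0.097,  0.009]), array([ 0.595, -0.011,  0.009])]
tin ((209.6041259765625, 208.12637329101562), (37.59273910522461, 41.36263656616211), 34.84135055541992) [0.541 0.286 0.053]
```

View pics/c2.png

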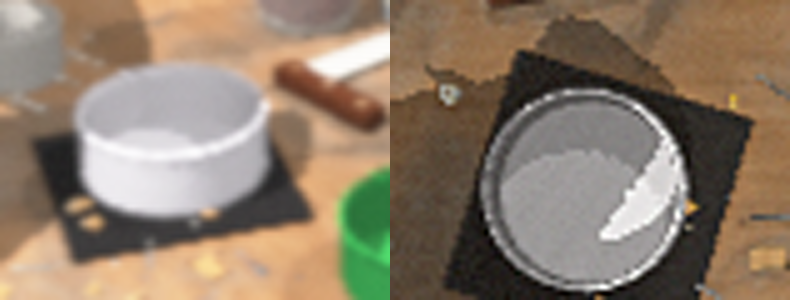

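The triangulated near end is high (z≈0.08, 84 mm from the plate) and the far end is low (0.046, about 103 mm away). So the spout points towards the robot, along (-0.89,-0.46). The plate top measures 0.139 against 0.141 expected, which fits. The second crop confirms the aluminium tin on its black mat, centre at top (209.6,208), which is world (0.541,0.286). I'll set out for a point above the cup.

Request:
send_rows:
  commands:
    - [-0.5,-3.3,3.6,0,0,0]
    - [-1,-6.6,7.2,0,0,0]
    - [-1.5,-9.9,10.8,0,0,0]
    - [-2,-13.2,14.4,0,0,0]
    - [-2.5,-16.5,18,0,0,0]
  grip: 1

```text
t: 0.72
tcp_pos: [0.3423, 0.3548, 0.2562]
orientation: [[-0.0, 0.382, 0.924], [-0.0, 0.924, -0.382], [-1.0, -0.001, -0.0]]
contact_force: [1.3, 0.3, 0.1]
gripper_width: 0.0858
```

Request:
send_rows:
  commands:
    - [-0.5,-3.3,3.6,0,0,0]
    - [-1,-6.6,7.2,0,0,0]
    - [-1.5,-9.9,10.8,0,0,0]
    - [-2,-13.2,14.4,0,0,0]
    - [-2.5,-16.5,18,0,0,0]

```text
t: 1.35
tcp_pos: [0.4456, 0.1336, 0.2813]
orientation: [[-0.0, 0.382, 0.924], [0.0, 0.924, -0.382], [-1.0, -0.0, -0.0]]
contact_force: [0.4, 0.8, 0.0]
gripper_width: 0.0858
```

Request:
send_rows:
  commands:
    - [-0.5,-3.3,3.6,0.14,0,0]
    - [-1,-6.6,7.2,0.28,0,0]
    - [-1.5,-9.9,10.8,0.42,0,0]
    - [-2,-13.2,14.4,0.56,0,0]
    - [-2,-16.4,17.7,0.7,0,0]

```text
t: 1.98
tcp_pos: [0.5469, -0.0857, 0.3014]
orientation: [[0.0, 0.89, 0.456], [0.0, 0.456, -0.89], [-1.0, 0.0, 0.0]]
contact_force: [0.7, 0.8, 0.1]
gripper_width: 0.0853
```

```bash
python3 - <<'E'
from h import *
np.set_printoptions(precision=4,suppress=True)
o=env.get_obs();print(o['t'],o['joint_pos'],o['tcp_pos'],o['orientation'],o['contact_force'])
# plate mask in both original views (dark, within crop)
b=np.load('pics/top.npy');a=np.load('pics/scene.npy')
for n,im,(x0,y0,x1,y1) in(("top",b,(322,202,346,218)),("scene",a,(274,218,296,243))):
    m=(im.max(2)<45).astype(np.uint8);w=np.zeros_like(m);w[y0:y1,x0:x1]=m[y0:y1,x0:x1]
    c=max(cv2.findContours(w,0,1)[0],key=cv2.contourArea);r=cv2.minAreaRect(c);print(n,r,cv2.boxPoints(r).tolist())
    if n=="top":print(plane(n,*r[0],.139),[plane(n,*p,.139) for p in cv2.boxPoints(r)])
E
```

```text
1.975 [-0.3573  0.3537  1.5258  0.0002  1.2618 -0.8313] [ 0.5469 -0.0857  0.3014] [[ 0.0004  0.8898  0.4564]
 [ 0.      0.4564 -0.8898]
 [-1.      0.0003  0.0001]] [0.717  0.7728 0.1201]
top ((333.95001220703125, 209.85000610351562), (7.273238658905029, 17.708751678466797), 71.56504821777344) [[324.4000244140625, 209.20001220703125], [341.20001220703125, 203.60000610351562], [343.5, 210.5], [326.70001220703125, 216.10000610351562]]
[ 0.5427 -0.0841  0.139 ] [array([ 0.5439, -0.0565,  0.139 ]), array([ 0.5614, -0.1047,  0.139 ]), array([ 0.5416, -0.1115,  0.139 ]), array([ 0.5242, -0.0635,  0.139 ])]
scene ((283.5294189453125, 231.88238525390625), (16.492422103881836, 13.581995010375977), 14.03624439239502) [[273.8823547363281, 236.4706268310547], [277.1764831542969, 223.2941436767578], [293.1764831542969, 227.2941436767578], [289.8823547363281, 240.4706268310547]]
```

Request:
send_rows:
  commands:
    - [3,0,0,0,0,0]
    - [6,0,0,0,0,0]
    - [9,0,0,0,0,0]
    - [11.5,0,0,0,0,0]
    - [12.5,0,0,0,0,0]

```text
t: 2.6
tcp_pos: [0.5451, -0.0836, 0.1745]
orientation: [[-0.004, 0.887, 0.461], [0.001, 0.461, -0.887], [-1.0, -0.003, -0.003]]
contact_force: [-0.1, 0.4, 0.1]
gripper_width: 0.0853
```

```bash
python3 - <<'E'
from h import *
a=look("scene",0,(235,175,325,300),5);b=look("top",0,(290,155,370,255),6)
h=min(len(a),len(b));cv2.imwrite('pics/c3.png',cv2.resize(np.hstack([a[:h],b[:h]]),None,fx=.83,fy=.83))
E
```

```text
(no output)
```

View pics/c3.png

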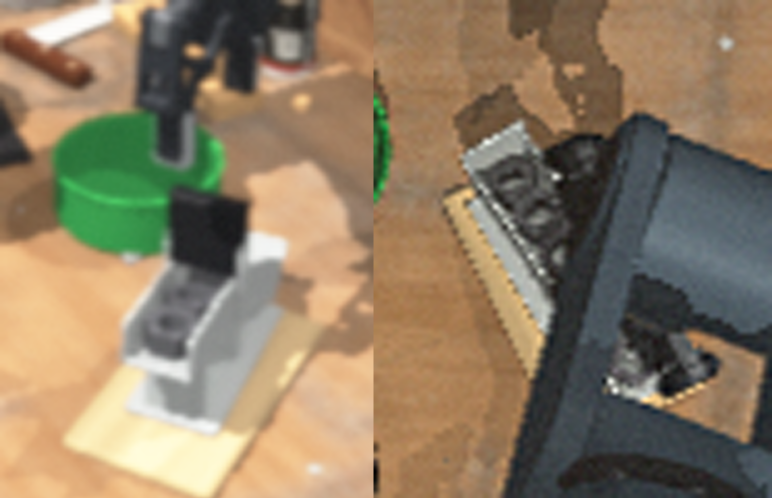

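The crop shows the jaws open along the chute over the black plate (crop 207,124 against the plate at 207,230), with the glue not near. I'll check the alignment by projection.

```bash
python3 - <<'E'
from h import *
np.set_printoptions(precision=4,suppress=True)
o=env.get_obs();p=o['tcp_pos'];print(p,o['joint_pos'],proj("scene",p),proj("scene",[p[0],p[1],.141]),"plate top mid seen ~",(235+207/4.15,175+198/4.15))
E
```

```text
[ 0.5456 -0.0838  0.1753] [-0.3548  0.5049  1.6716 -0.      0.9677 -0.8337] [284.4534 209.706 ] [284.0323 221.3736] plate top mid seen ~ (284.87951807228916, 222.71084337349396)
```

Request:
send_rows:
  commands:
    - [2,0,0,0,0,0]
    - [4,0,0,0,0,0]
    - [5.5,0,0,0,0,0]
    - [6.4,0,0,0,0,0]
    - [6.4,0,0,0,0,0]

```text
t: 3.32
tcp_pos: [0.5462, -0.084, 0.1121]
orientation: [[-0.001, 0.887, 0.461], [0.0, 0.461, -0.887], [-1.0, -0.0, -0.0]]
contact_force: [0.1, -0.4, -0.2]
gripper_width: 0.0857
```

Request:
send_rows:
  commands:
    - [0,0,0,0,0,0]
    - [0,0,0,0,0,0]
    - [0,0,0,0,0,0]
    - [0,0,0,0,0,0]
    - [0,0,0,0,0,0]
  grip: 0

```text
t: 3.95
tcp_pos: [0.546, -0.084, 0.1127]
orientation: [[-0.0, 0.888, 0.461], [-0.0, 0.461, -0.888], [-1.0, -0.0, -0.0]]
contact_force: [-2.5, 1.6, 3.8]
gripper_width: 0.0133
```

Request:
send_rows:
  commands:
    - [0,0,0,0,0,0]
    - [0,0,0,0,0,0]
    - [0,0,0,0,0,0]
    - [0,0,0,0,0,0]
    - [0,0,0,0,0,0]

```text
t: 4.58
tcp_pos: [0.546, -0.084, 0.1127]
orientation: [[-0.0, 0.888, 0.461], [0.0, 0.461, -0.888], [-1.0, -0.0, -0.0]]
contact_force: [-2.0, 0.4, 6.1]
gripper_width: 0.013
```

Request:
send_rows:
  commands:
    - [-1,0,0,0,0,0]
    - [-2.5,0,0,0,0,0]
    - [-4.5,0,0,0,0,0]
    - [-6,0,0,0,0,0]
    - [-7,0,0,0,0,0]

```text
t: 5.2
tcp_pos: [0.5465, -0.084, 0.1834]
orientation: [[0.001, 0.887, 0.461], [-0.0, 0.461, -0.887], [-1.0, 0.001, 0.001]]
contact_force: [0.4, 0.3, -4.7]
gripper_width: 0.0127
```

Request:
send_rows:
  commands:
    - [-1,0,0,0,0,0]
    - [-2.5,0,0,0,0,0]
    - [-4.5,0,0,0,0,0]
    - [-6,0,0,0,0,0]
    - [-7,0,0,0,0,0]

```text
t: 5.82
tcp_pos: [0.5464, -0.0841, 0.2534]
orientation: [[0.001, 0.887, 0.461], [-0.0, 0.461, -0.887], [-1.0, 0.001, 0.001]]
contact_force: [-0.1, -0.5, -5.5]
gripper_width: 0.0132
```

```bash
python3 - <<'E'
from h import *
np.set_printoptions(precision=4,suppress=True)
o=env.get_obs();print(o['t'],o['tcp_pos'],o['joint_pos'],o['contact_force'],o['ft_torque'],o['gripper_width'])
im=env.grab_frame("scene");cv2.imwrite('pics/s4.png',cv2.resize(im[100:300,180:350,::-1],None,fx=3,fy=3))
E
```

```text
5.825 [ 0.5464 -0.0841  0.2534] [-0.3548  0.4037  1.5901 -0.      1.1469 -0.8337] [-0.1116 -0.5421 -5.466 ] [0.0105 0.0329 0.0229] 0.01315231343501594
```

View pics/s4.png

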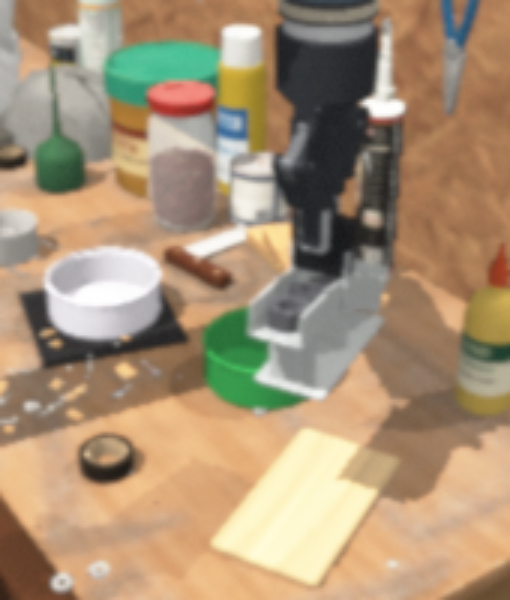

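The picture shows the cup hanging level with its nuts, the spout towards the camera/robot, and the board clear; all the neighbours still stand. The weight reads about 5.4 N against 5.15 N expected. Next I'll check IK feasibility for pour directions with a simple fitted arm model.

```bash
cat >> h.py <<'E'
from scipy.spatial.transform import Rotation as Ro
from scipy.optimize import least_squares
tin=np.array([.541,.286])
def fk(q,d):  # arm model fitted from the poses seen
    a=q[1]+q[2];h=d-.08
    R1=Ro.from_euler('z',q[0]);Rf=R1*Ro.from_euler('y',a-np.pi/2)*Ro.from_euler('x',q[3])*Ro.from_euler('y',q[4])*Ro.from_euler('x',q[5]+np.pi/2)
    w=R1.apply([.527*np.sin(q[1])+.377*np.sin(a),.111,h+.527*np.cos(q[1])+.377*np.cos(a)])
    return w+d*Rf.as_matrix()[:,0],Rf
def pour(yaw,th,off=.02,zl=.115):  # cup yaw (its x azimuth), tilt -> TCP pose with lip off behind tin centre
    Rc=Ro.from_euler('z',yaw)*Ro.from_euler('y',-th)
    lip=np.r_[tin+off*np.array([np.cos(yaw),np.sin(yaw)]),zl]
    p=lip-Rc.apply([-.082,0,-.0397])
    return p,Rc*Ro.from_matrix(np.array([[0,1,0],[0,0,-1],[-1,0,0]]).T.T)
def ik(p,R,q0,d):
    f=lambda q:np.r_[(fk(q,d)[0]-p)*5,(fk(q,d)[1].inv()*R).as_rotvec()]
    s=least_squares(f,q0);return s.x,s.cost
E
python3 - <<'E'
from h import *
np.set_printoptions(precision=3,suppress=True)
q0=env.get_obs()['joint_pos'];print(fk(q0,.25)[0],fk(q0,.25)[1].as_matrix(),pour(.479,0)[1].as_matrix())
for d in(.2,.28):
  for y in(-70,-90,-110):
    q=q0
    for k in range(0,11):
        t=min(k/5,1); th=max(0,(k-5)/5)*np.radians(58)
        p,R=pour(.479+t*np.radians(y),th); q,c=ik(p,R,q,d)
        if k>4: print(d,y,round(np.degrees(th)),q,p,c if c>1e-5 else '')
E
```

```text
[ 0.556 -0.087  0.251] [[ 0.003  0.887  0.461]
 [-0.001  0.461 -0.887]
 [-1.     0.002  0.002]] [[ 0.     0.887  0.461]
 [ 0.     0.461 -0.887]
 [-1.     0.     0.   ]]
0.2 -70 0 [ 0.168  0.644  1.446 -0.     1.052  0.911] [0.616 0.217 0.155] 
0.2 -70 12 [ 0.232  0.596  1.503 -0.208  0.939  1.089] [0.609 0.224 0.17 ] 
0.2 -70 23 [ 0.303  0.563  1.561 -0.466  0.862  1.324] [0.6   0.232 0.184] 
0.2 -70 35 [ 0.377  0.548  1.618 -0.76   0.842  1.602] [0.589 0.242 0.194] 
0.2 -70 46 [ 0.452  0.552  1.671 -1.05   0.889  1.883] [0.576 0.254 0.202] 
0.2 -70 58 [ 0.523  0.577  1.719 -1.297  0.998  2.127] [0.563 0.266 0.206] 
0.2 -90 0 [0.141 0.588 1.553 0.    1.    1.233] [0.588 0.195 0.155] 
0.2 -90 12 [ 0.219  0.567  1.558 -0.237  0.978  1.44 ] [0.584 0.204 0.17 ] 
0.2 -90 23 [ 0.302  0.563  1.562 -0.48   0.998  1.654] [0.578 0.215 0.184] 
0.2 -90 35 [ 0.385  0.575  1.565 -0.709  1.061  1.853] [0.571 0.229 0.194] 
0.2 -90 46 [ 0.463  0.605  1.569 -0.911  1.159  2.025] [0.563 0.244 0.202] 
0.2 -90 58 [ 0.533  0.649  1.571 -1.083  1.283  2.164] [0.555 0.26  0.206] 
0.2 -110 0 [ 0.131  0.532  
[... 1115 characters left out ...]
4] 
0.28 -90 35 [ 0.46   0.6    1.564 -0.702  1.084  1.925] [0.571 0.229 0.194] 
0.28 -90 46 [ 0.557  0.651  1.557 -0.887  1.198  2.105] [0.563 0.244 0.202] 
0.28 -90 58 [ 0.64   0.722  1.543 -1.037  1.334  2.247] [0.555 0.26  0.206] 
0.28 -110 0 [ 0.131  0.532  1.661 -0.     0.949  1.572] [0.554 0.185 0.155] 
0.28 -110 12 [ 0.244  0.547  1.601 -0.235  1.03   1.81 ] [0.553 0.194 0.17 ] 
0.28 -110 23 [ 0.353  0.588  1.534 -0.434  1.152  2.   ] [0.551 0.207 0.184] 
0.28 -110 35 [ 0.452  0.65   1.464 -0.597  1.297  2.139] [0.549 0.222 0.194] 
0.28 -110 46 [ 0.537  0.73   1.393 -0.734  1.453  2.235] [0.547 0.239 0.202] 
0.28 -110 58 [ 0.607  0.822  1.322 -0.854  1.61   2.298] [0.545 0.256 0.206]
```

Request:
send_rows:
  commands:
    - [0,0.7,-1,0,0,0]
    - [0,2,-3.2,0,0,0]
    - [0,3.7,-5.8,0,0,0]
    - [0,5.4,-8.4,0,0,0]
    - [0,7.1,-11,0,0,0]

```text
t: 6.5
tcp_pos: [0.5578, 0.0483, 0.2512]
orientation: [[-0.003, 0.887, 0.461], [0.001, 0.461, -0.887], [-1.0, -0.002, -0.002]]
contact_force: [1.5, -0.4, -5.2]
gripper_width: 0.0126
```

Request:
send_rows:
  commands:
    - [0.3,1.7,-2.6,0,0,0]
    - [1,3.4,-5.3,0,0,0]
    - [1.8,5.3,-8.3,0,0,0]
    - [2.6,6.8,-10.7,0,0,0]
    - [3,7.7,-12,0,0,0]

```text
t: 7.12
tcp_pos: [0.5702, 0.1904, 0.2207]
orientation: [[-0.003, 0.887, 0.463], [-0.0, 0.463, -0.887], [-1.0, -0.003, -0.002]]
contact_force: [-0.0, -1.3, -4.7]
gripper_width: 0.0133
```

Request:
send_rows:
  commands:
    - [0,0,0,0.05,0,0]
    - [0,0,0,0.15,0,0]
    - [0,0,0,0.28,0,0]
    - [0,0,0,0.42,0,0]
    - [0,0,0,0.56,0,0]

```text
t: 7.75
tcp_pos: [0.5713, 0.1882, 0.2218]
orientation: [[-0.001, 0.996, -0.086], [-0.0, -0.086, -0.996], [-1.0, -0.001, 0.0]]
contact_force: [0.7, -0.4, -5.1]
gripper_width: 0.0131
```

Request:
send_rows:
  commands:
    - [0,0,0,0.14,0,0]
    - [0,0,0,0.28,0,0]
    - [0,0,0,0.42,0,0]
    - [0,0,0,0.56,0,0]
    - [0,0,0,0.7,0,0]

```text
t: 8.38
tcp_pos: [0.5713, 0.1882, 0.2218]
orientation: [[-0.001, 0.707, -0.708], [-0.0, -0.708, -0.707], [-1.0, -0.001, 0.001]]
contact_force: [0.1, -0.8, -5.7]
gripper_width: 0.0132
```

Request:
send_rows:
  commands:
    - [0,0,0,0.14,0,0]
    - [0,0,0,0.27,0,0]
    - [0,0,0,0.38,0,0]
    - [0,0,0,0.45,0,0]
    - [0,0,0,0.485,0,0]

```text
t: 9.0
tcp_pos: [0.5714, 0.1882, 0.2219]
orientation: [[-0.001, 0.299, -0.954], [-0.0, -0.954, -0.299], [-1.0, -0.0, 0.001]]
contact_force: [0.5, -0.5, -5.7]
gripper_width: 0.0126
```

```bash
cat >> h.py <<'E'
def weigh(n=12):
    F=[]
    for _ in range(n):
        im=env.grab_frame("scene");o=env.get_obs();F.append(np.r_[o['contact_force'],o['ft_torque']])
    F=np.array(F);return o,im,F.mean(0),F.std(0)/n**.5
def shifts(p,R):  # move to pose in the tool's axes: cm, rad
    o=env.get_obs();R0=Ro.from_matrix(o['orientation'])
    return np.r_[100*R0.inv().apply(p-o['tcp_pos']),(R0.inv()*R).as_rotvec()]
E
python3 - <<'E'
from h import *
np.set_printoptions(precision=3,suppress=True)
o,im,m,s=weigh(10);print(o['t'],o['joint_pos'],o['tcp_pos'],o['orientation'],m,s,sep='\n')
y=np.arctan2(o['orientation'][1,1],o['orientation'][0,1]);print('yaw',y)
for th in(0,10,14,20,30,45,58): print(th,shifts(*pour(y,np.radians(th),.02,.125)))
E
```

```text
9.5
[ 0.133  0.506  1.502 -0.     1.133  1.399]
[0.572 0.188 0.222]
[[ 0.     0.3   -0.954]
 [-0.    -0.954 -0.3  ]
 [-1.     0.     0.   ]]
[ 0.002  0.182 -5.18   0.02   0.01  -0.002]
[0.151 0.146 0.114 0.011 0.009 0.006]
yaw -1.265832238864
0 [ 5.761 -0.034 -0.011 -0.     0.    -0.   ]
10 [ 4.398 -0.848 -0.011  0.     0.     0.175]
14 [ 3.896 -1.238 -0.011  0.     0.     0.244]
20 [ 3.196 -1.886 -0.011  0.     0.     0.349]
30 [ 2.193 -3.117 -0.011  0.     0.     0.524]
45 [ 1.126 -5.243 -0.011  0.     0.     0.785]
58 [ 0.673 -7.255 -0.011  0.     0.     1.012]
```

Baseline weight with five nuts is 5.18 ± 0.11 N. I'll go to a 14° tilt over the tin.

Request:
send_rows:
  commands:
    - [0.6,-0.2,0,0.04,0,0.0]
    - [1.5,-0.4,0,0,0,0.08]
    - [2.5,-0.8,0,0,0,0.15]
    - [3.4,-1.1,0,0,0,0.21]
    - [3.9,-1.24,0,0,0,0.244]

```text
t: 10.12
tcp_pos: [0.5674, 0.2011, 0.1826]
orientation: [[0.072, 0.292, -0.954], [-0.231, -0.925, -0.301], [-0.97, 0.242, 0.001]]
contact_force: [0.1, 0.3, -4.3]
gripper_width: 0.013
```

Request:
send_rows:
  commands:
    - [-0.06,-0.03,0,0,0,0.007]
    - [-0.11,-0.06,0,0,0,0.014]
    - [-0.17,-0.09,0,0,0,0.021]
    - [-0.23,-0.12,0,0,0,0.028]
    - [-0.28,-0.14,0,0,0,0.035]

```text
t: 10.75
tcp_pos: [0.5674, 0.202, 0.1859]
orientation: [[0.083, 0.288, -0.954], [-0.263, -0.917, -0.3], [-0.961, 0.276, -0.0]]
contact_force: [0.1, -0.1, -4.5]
gripper_width: 0.0132
```

```bash
cat > w.py <<'E'
from h import *
import sys
np.set_printoptions(precision=3,suppress=True)
o,im,m,s=weigh(int(sys.argv[1]));R=o['orientation'];y=-1.2658
th=np.degrees(np.arccos(-R[2,0]));lip=o['tcp_pos']+R@[.0397,-.082,0]
print('t',round(o['t'],2),'tilt',round(th,1),'Fz',m[2],s[2],'torque',m[3:],'lip-tin',lip[:2]-tin,lip[2])
if len(sys.argv)>2: cv2.imwrite('pics/'+sys.argv[2],cv2.resize(im[130:260,170:300,::-1],None,fx=4,fy=4,interpolation=cv2.INTER_CUBIC))
E
python3 w.py 6 p1.png
```

```text
t 11.05 tilt 16.0 Fz -5.426433054710587 0.09082407648769683 torque [0.508 0.133 0.012] lip-tin [ 0.006 -0.019] 0.12493939509930804
```

View pics/p1.png

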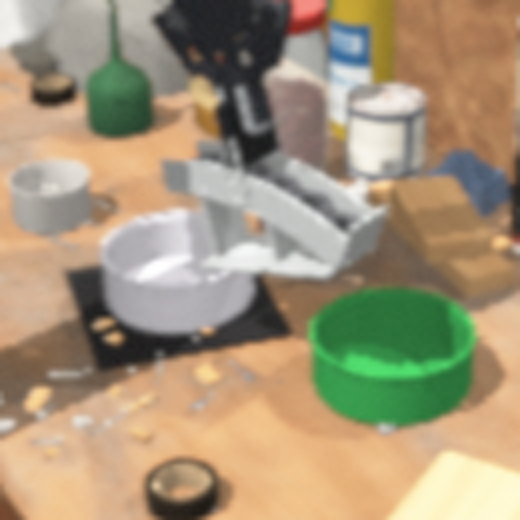

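The picture shows the lip (crop 170,180) over the aluminium tin, the tin undisturbed, and no nut out. I'll continue tipping slowly.

Request:
send_rows:
  commands:
    - [-0.06,-0.03,0,0,0,0.007]
    - [-0.11,-0.06,0,0,0,0.014]
    - [-0.17,-0.09,0,0,0,0.021]
    - [-0.23,-0.12,0,0,0,0.028]
    - [-0.28,-0.14,0,0,0,0.035]

```text
t: 11.68
tcp_pos: [0.5666, 0.2042, 0.188]
orientation: [[0.093, 0.285, -0.954], [-0.295, -0.907, -0.3], [-0.951, 0.309, -0.0]]
contact_force: [0.1, -0.4, -4.6]
gripper_width: 0.0129
```

Request:
send_rows:
  commands:
    - [-0.06,-0.03,0,0,0,0.007]
    - [-0.11,-0.06,0,0,0,0.014]
    - [-0.17,-0.09,0,0,0,0.021]
    - [-0.23,-0.12,0,0,0,0.028]
    - [-0.28,-0.14,0,0,0,0.035]

```text
t: 12.3
tcp_pos: [0.566, 0.2063, 0.1902]
orientation: [[0.103, 0.282, -0.954], [-0.327, -0.896, -0.3], [-0.94, 0.342, -0.0]]
contact_force: [0.4, -0.1, -5.6]
gripper_width: 0.0127
```

```bash
python3 w.py 6
```

```text
t 12.6 tilt 20.0 Fz -5.2955935160542325 0.21354707072749374 torque [0.58  0.187 0.002] lip-tin [ 0.006 -0.019] 0.12488735597765449
```

Request:
send_rows:
  commands:
    - [-0.06,-0.03,0,0,0,0.007]
    - [-0.11,-0.06,0,0,0,0.014]
    - [-0.17,-0.09,0,0,0,0.021]
    - [-0.23,-0.12,0,0,0,0.028]
    - [-0.28,-0.14,0,0,0,0.035]

```text
t: 13.22
tcp_pos: [0.5654, 0.2085, 0.1925]
orientation: [[0.113, 0.278, -0.954], [-0.358, -0.884, -0.3], [-0.927, 0.375, -0.0]]
contact_force: [-0.4, 0.0, -5.0]
gripper_width: 0.0128
```

Request:
send_rows:
  commands:
    - [-0.06,-0.03,0,0,0,0.007]
    - [-0.11,-0.06,0,0,0,0.014]
    - [-0.17,-0.09,0,0,0,0.021]
    - [-0.23,-0.12,0,0,0,0.028]
    - [-0.28,-0.14,0,0,0,0.035]

```text
t: 13.85
tcp_pos: [0.5646, 0.2107, 0.1945]
orientation: [[0.122, 0.274, -0.954], [-0.388, -0.871, -0.3], [-0.913, 0.407, -0.0]]
contact_force: [-0.1, -0.3, -4.7]
gripper_width: 0.0131
```

```bash
python3 w.py 8
```

```text
t 14.25 tilt 24.0 Fz -4.776254845069877 0.08179317288467365 torque [0.659 0.201 0.005] lip-tin [ 0.006 -0.019] 0.12483453641312667
```

```bash
python3 w.py 10
```

```text
t 14.75 tilt 24.0 Fz -4.332795103583577 0.1880657739557028 torque [0.659 0.185 0.006] lip-tin [ 0.006 -0.019] 0.12481152439218277
```

Request:
send_rows:
  commands:
    - [-0.06,-0.03,0,0,0,0.007]
    - [-0.11,-0.06,0,0,0,0.014]
    - [-0.17,-0.09,0,0,0,0.021]
    - [-0.23,-0.12,0,0,0,0.028]
    - [-0.28,-0.14,0,0,0,0.035]

```text
t: 15.38
tcp_pos: [0.5639, 0.213, 0.1964]
orientation: [[0.132, 0.27, -0.954], [-0.419, -0.857, -0.3], [-0.899, 0.439, -0.0]]
contact_force: [-0.0, -0.4, -4.3]
gripper_width: 0.0131
```

Request:
send_rows:
  commands:
    - [-0.06,-0.03,0,0,0,0.007]
    - [-0.11,-0.06,0,0,0,0.014]
    - [-0.17,-0.09,0,0,0,0.021]
    - [-0.23,-0.12,0,0,0,0.028]
    - [-0.28,-0.14,0,0,0,0.035]

```text
t: 16.0
tcp_pos: [0.5631, 0.2154, 0.1983]
orientation: [[0.141, 0.265, -0.954], [-0.448, -0.842, -0.3], [-0.883, 0.47, 0.0]]
contact_force: [0.3, -0.3, -5.5]
gripper_width: 0.0128
```

```bash
python3 w.py 10 p2.png
```

```text
t 16.5 tilt 28.0 Fz -4.403993484902247 0.1332930077520268 torque [0.753 0.241 0.03 ] lip-tin [ 0.006 -0.02 ] 0.12479059853917027
```

View pics/p2.png

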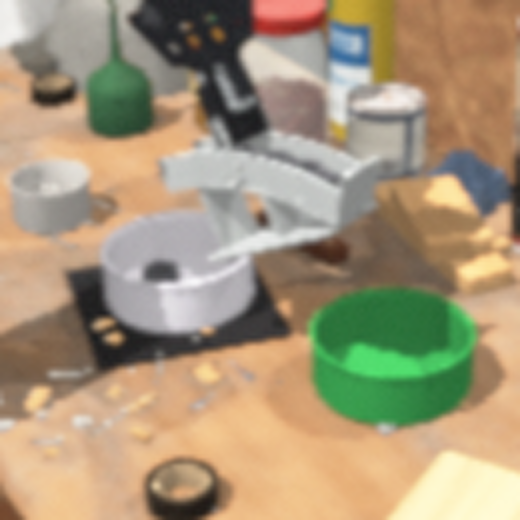

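One nut lies in the tin (crop 160,270), and the weight of 4.4 ± 0.13 N agrees with four left. The second should go at about 31–34°.

Request:
send_rows:
  commands:
    - [-0.06,-0.03,0,0,0,0.007]
    - [-0.11,-0.06,0,0,0,0.014]
    - [-0.17,-0.09,0,0,0,0.021]
    - [-0.23,-0.12,0,0,0,0.028]
    - [-0.28,-0.14,0,0,0,0.035]

```text
t: 17.12
tcp_pos: [0.5624, 0.2178, 0.2003]
orientation: [[0.151, 0.26, -0.954], [-0.478, -0.826, -0.3], [-0.866, 0.501, -0.0]]
contact_force: [-0.4, -0.5, -4.2]
gripper_width: 0.0131
```

Request:
send_rows:
  commands:
    - [-0.06,-0.03,0,0,0,0.007]
    - [-0.11,-0.06,0,0,0,0.014]
    - [-0.17,-0.09,0,0,0,0.021]
    - [-0.23,-0.12,0,0,0,0.028]
    - [-0.28,-0.14,0,0,0,0.035]

```text
t: 17.75
tcp_pos: [0.5616, 0.2203, 0.2019]
orientation: [[0.159, 0.254, -0.954], [-0.506, -0.808, -0.3], [-0.848, 0.531, -0.0]]
contact_force: [0.3, 0.7, -3.7]
gripper_width: 0.0132
```

```bash
python3 w.py 14 p3.png; python3 - <<'E'
import cv2
for k in(1,2,3):
    m=cv2.imread(f'pics/p{k}.png',0)[235:290,115:240];print(k,int((m<110).sum()))
E
```

```text
t 18.45 tilt 32.0 Fz -4.037928311095159 0.16112325780322106 torque [0.771 0.232 0.004] lip-tin [ 0.006 -0.02 ] 0.12473105902455173
1 0
2 444
3 1401
```

The weight of 4.04 N and the dark area in the tin (444 → 1401) both say two nuts are in. Third expected at about 38–42°.

Request:
send_rows:
  commands:
    - [-0.06,-0.03,0,0,0,0.007]
    - [-0.11,-0.06,0,0,0,0.014]
    - [-0.17,-0.09,0,0,0,0.021]
    - [-0.23,-0.12,0,0,0,0.028]
    - [-0.28,-0.14,0,0,0,0.035]

```text
t: 19.08
tcp_pos: [0.5608, 0.2229, 0.2035]
orientation: [[0.168, 0.249, -0.954], [-0.534, -0.79, -0.3], [-0.828, 0.56, -0.0]]
contact_force: [0.3, -0.7, -4.0]
gripper_width: 0.0132
```

Request:
send_rows:
  commands:
    - [-0.06,-0.03,0,0,0,0.007]
    - [-0.11,-0.06,0,0,0,0.014]
    - [-0.17,-0.09,0,0,0,0.021]
    - [-0.23,-0.12,0,0,0,0.028]
    - [-0.28,-0.14,0,0,0,0.035]

```text
t: 19.7
tcp_pos: [0.56, 0.2255, 0.2051]
orientation: [[0.177, 0.243, -0.954], [-0.562, -0.771, -0.3], [-0.808, 0.589, -0.0]]
contact_force: [-0.2, -0.6, -3.7]
gripper_width: 0.0128
```

```bash
cat > dk.sh <<'E'
python3 w.py $1 $2; python3 -c "
import cv2,sys
m=cv2.imread('pics/$2',0)[235:290,115:240];print('dark',int((m<110).sum()))"
E
bash dk.sh 12 p4.png
```

```text
t 20.3 tilt 36.0 Fz -3.8615832473738085 0.15732817141859756 torque [ 0.836  0.259 -0.003] lip-tin [ 0.006 -0.02 ] 0.12473468452028703
dark 1365
```

Request:
send_rows:
  commands:
    - [-0.06,-0.03,0,0,0,0.007]
    - [-0.11,-0.06,0,0,0,0.014]
    - [-0.17,-0.09,0,0,0,0.021]
    - [-0.23,-0.12,0,0,0,0.028]
    - [-0.28,-0.14,0,0,0,0.035]

```text
t: 20.92
tcp_pos: [0.5592, 0.2282, 0.2066]
orientation: [[0.185, 0.236, -0.954], [-0.588, -0.751, -0.3], [-0.787, 0.617, -0.0]]
contact_force: [0.2, 0.4, -3.1]
gripper_width: 0.013
```

```bash
bash dk.sh 12 p5.png
```

```text
t 21.52 tilt 38.0 Fz -3.3981778252617603 0.14063691584827429 torque [ 0.786  0.248 -0.011] lip-tin [ 0.006 -0.02 ] 0.12472976354363131
dark 1798
```

```bash
bash dk.sh 14 p6.png
```

```text
t 22.23 tilt 38.0 Fz -3.1404646821642435 0.15030240617006602 torque [0.789 0.222 0.007] lip-tin [ 0.006 -0.02 ] 0.12468224788943416
dark 1791
```

View pics/p6.png

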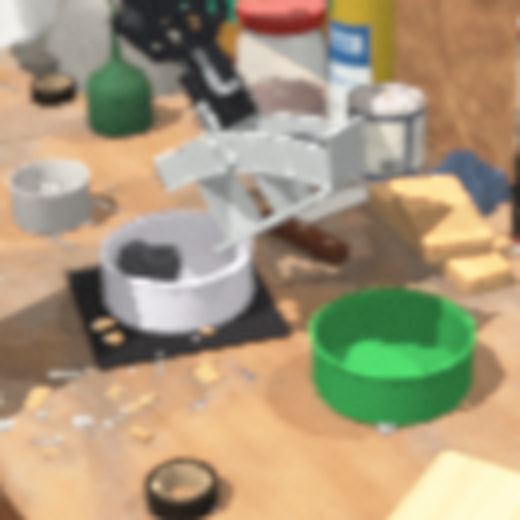

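The picture shows three dark nuts in the tin (crop 120–180, 240–280). The pooled weight is 3.26 N against 3.24 N for two nuts, so I'll level the cup and go back.

Request:
send_rows:
  commands:
    - [0.2,0.4,0,0,0,-0.066]
    - [0.6,1.1,0,0,0,-0.2]
    - [1.1,2.1,0,0,0,-0.365]
    - [1.6,3.1,0,0,0,-0.53]
    - [1.95,3.8,0,0,0,-0.663]

```text
t: 22.85
tcp_pos: [0.5719, 0.1867, 0.2155]
orientation: [[-0.0, 0.3, -0.954], [0.002, -0.954, -0.3], [-1.0, -0.001, -0.0]]
contact_force: [-0.8, 0.2, -3.6]
gripper_width: 0.0129
```

Request:
send_rows:
  commands:
    - [0,0,0,-0.05,0,0]
    - [0,0,0,-0.15,0,0]
    - [0,0,0,-0.28,0,0]
    - [0,0,0,-0.42,0,0]
    - [0,0,0,-0.56,0,0]

```text
t: 23.48
tcp_pos: [0.5711, 0.1873, 0.2145]
orientation: [[-0.001, 0.765, -0.645], [-0.003, -0.645, -0.765], [-1.0, 0.001, 0.003]]
contact_force: [0.3, -0.1, -3.7]
gripper_width: 0.0131
```

Request:
send_rows:
  commands:
    - [0,0,0,-0.14,0,0]
    - [0,0,0,-0.28,0,0]
    - [0,0,0,-0.42,0,0]
    - [0,0,0,-0.56,0,0]
    - [0,0,0,-0.7,0,0]

```text
t: 24.1
tcp_pos: [0.571, 0.1873, 0.2144]
orientation: [[-0.002, 1.0, -0.0], [-0.003, -0.0, -1.0], [-1.0, -0.002, 0.003]]
contact_force: [1.4, 1.1, -4.2]
gripper_width: 0.0129
```

Request:
send_rows:
  commands:
    - [0,0,0,-0.14,0,0]
    - [0,0,0,-0.27,0,0]
    - [0,0,0,-0.38,0,0]
    - [0,0,0,-0.45,0,0]
    - [0,0,0,-0.485,0,0]

```text
t: 24.72
tcp_pos: [0.5712, 0.1875, 0.2144]
orientation: [[-0.001, 0.887, 0.463], [-0.003, 0.463, -0.887], [-1.0, -0.002, 0.002]]
contact_force: [-0.6, 0.1, -3.5]
gripper_width: 0.0125
```

```bash
python3 - <<'E'
from h import *
np.set_printoptions(precision=3,suppress=True)
o,im,m,s=weigh(8);print(o['t'],o['tcp_pos'],m,s[2])
print(shifts(np.array([.533,-.091,.20]),pour(.479,0)[1]))
E
```

```text
25.125 [0.572 0.188 0.215] [ 0.007 -0.215 -3.534 -0.03   0.058 -0.004] 0.12029669422194449
[  1.486 -16.287  22.975  -0.      0.001   0.   ]
```

The weight, 3.53 ± 0.12 N, is a bit ambiguous, so I'll weigh more and look into the tin from the top.

```bash
python3 - <<'E'
from h import *
np.set_printoptions(precision=3,suppress=True)
o,im,m,s=weigh(16);print(o['t'],m,s[2])
b=look("top",0,(170,150,270,240),5);a=cv2.resize(im[170:230,180:240,::-1],(300,300),interpolation=cv2.INTER_CUBIC)
c=np.zeros((450,800,3),np.uint8);c[:,:500]=b;c[:300,500:]=a;cv2.imwrite('pics/q1.png',c)
E
```

```text
25.925 [ 0.019  0.18  -3.197 -0.038  0.089  0.004] 0.09636258805008739
```

View pics/q1.png

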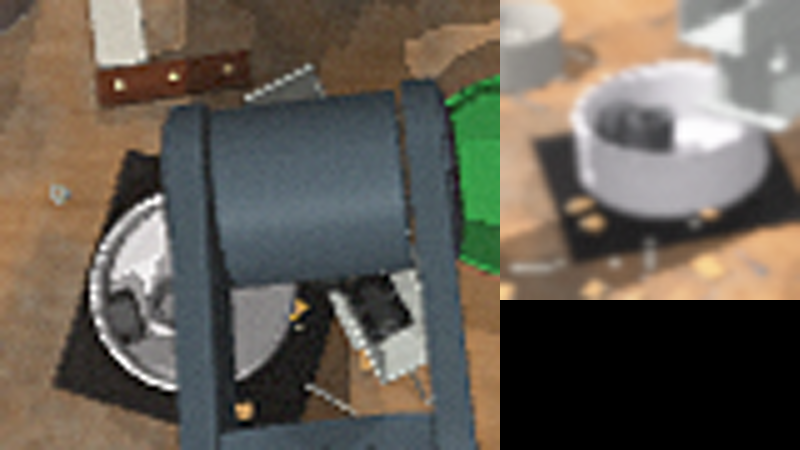

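Weight is 3.20 ± 0.10 N, so two nuts are left. The top view has part of the tin's nuts hidden by the arm (one at 125,315), and the scene crop shows a dark cluster. Carrying the cup back.

Request:
send_rows:
  commands:
    - [0,-0.7,1,0,0,0]
    - [0,-2.2,3.2,0,0,0]
    - [0,-4.1,5.8,0,0,0]
    - [0,-6,8.5,0,0,0]
    - [0,-7.9,11.2,0,0,0]

```text
t: 26.6
tcp_pos: [0.5528, 0.0505, 0.2148]
orientation: [[0.0, 0.888, 0.461], [-0.001, 0.461, -0.888], [-1.0, -0.0, 0.002]]
contact_force: [1.1, 0.2, -3.1]
gripper_width: 0.0124
```

Request:
send_rows:
  commands:
    - [0.3,-1.9,2.7,0,0,0]
    - [0.7,-3.8,5.4,0,0,0]
    - [1,-5.8,8.2,0,0,0]
    - [1.3,-7.6,10.6,0,0,0]
    - [1.5,-8.4,11.8,0,0,0]

```text
t: 27.22
tcp_pos: [0.5326, -0.0932, 0.1998]
orientation: [[0.0, 0.888, 0.459], [-0.001, 0.459, -0.888], [-1.0, -0.0, 0.001]]
contact_force: [0.3, 0.3, -3.3]
gripper_width: 0.0126
```

Request:
send_rows:
  commands:
    - [1,0,0,0,0,0]
    - [3,0,0,0,0,0]
    - [5,0,0,0,0,0]
    - [6.5,0,0,0,0,0]
    - [7.5,0,0,0,0,0]

```text
t: 27.85
tcp_pos: [0.5329, -0.0904, 0.1238]
orientation: [[-0.001, 0.887, 0.462], [-0.0, 0.462, -0.887], [-1.0, -0.001, -0.0]]
contact_force: [0.4, 0.3, -2.8]
gripper_width: 0.0131
```

```bash
python3 - <<'E'
from h import *
np.set_printoptions(precision=3,suppress=True)
o,im,m,s=weigh(3);print(o['t'],m);print(shifts(np.array([.533,-.091,.1127]),pour(.479,0)[1]))
E
```

```text
28.0 [-0.044  0.364 -3.82  -0.05   0.075 -0.009]
[ 1.17  -0.004  0.005  0.     0.     0.001]
```

Request:
send_rows:
  commands:
    - [0.3,0,0,0,0,0]
    - [0.6,0,0,0,0,0]
    - [0.9,0,0,0,0,0]
    - [1.1,0,0,0,0,0]
    - [1.2,0,0,0,0,0]

```text
t: 28.62
tcp_pos: [0.533, -0.0913, 0.1127]
orientation: [[0.0, 0.887, 0.461], [-0.001, 0.461, -0.887], [-1.0, -0.0, 0.001]]
contact_force: [-1.2, -0.9, 1.3]
gripper_width: 0.0131
```

```bash
python3 w.py 5
```

```text
t 28.88 tilt 0.1 Fz -3.101050644377909 0.15668948326705712 torque [-0.015  0.067 -0.008] lip-tin [-0.081 -0.415] 0.07315905233573024
```

Request:
send_rows:
  commands:
    - [0.05,0,0,0,0,0]
    - [0.1,0,0,0,0,0]
    - [0.1,0,0,0,0,0]
    - [0.1,0,0,0,0,0]
    - [0.1,0,0,0,0,0]

```text
t: 29.5
tcp_pos: [0.5332, -0.0913, 0.1127]
orientation: [[0.001, 0.887, 0.461], [-0.001, 0.461, -0.887], [-1.0, 0.0, 0.002]]
contact_force: [-1.3, 0.2, 4.7]
gripper_width: 0.0131
```

```bash
python3 w.py 5
```

```text
t 29.75 tilt 0.1 Fz 5.564077537928921 0.29738107600434316 torque [0.053 0.425 0.017] lip-tin [-0.081 -0.415] 0.07295103834577565
```

The cup is seated, so I'll release it and retreat upward.

Request:
send_rows:
  commands:
    - [0,0,0,0,0,0]
    - [0,0,0,0,0,0]
    - [0,0,0,0,0,0]
    - [0,0,0,0,0,0]
    - [0,0,0,0,0,0]
  grip: 1

```text
t: 30.38
tcp_pos: [0.5331, -0.0913, 0.1117]
orientation: [[0.0, 0.887, 0.461], [-0.001, 0.461, -0.887], [-1.0, -0.0, 0.001]]
contact_force: [-0.1, 0.2, 0.2]
gripper_width: 0.0853
```

Request:
send_rows:
  commands:
    - [-1,0,0,0,0,0]
    - [-3,0,0,0,0,0]
    - [-6,0,0,0,0,0]
    - [-9,0,0,0,0,0]
    - [-12,0,0,0,0,0]

```text
t: 31.0
tcp_pos: [0.533, -0.0912, 0.2335]
orientation: [[0.001, 0.887, 0.461], [-0.001, 0.461, -0.887], [-1.0, 0.0, 0.002]]
contact_force: [0.5, -0.1, -0.6]
gripper_width: 0.0855
```

Request:
send_rows:
  commands:
    - [-3,0,0,0,0,0]
    - [-6,-2,-2,0,0,0]
    - [-7,-5,-3,0,0,0]
    - [-7,-8,-3,0,0,0]
    - [-7,-8,-3,0,0,0]

```text
t: 31.62
tcp_pos: [0.4468, -0.1015, 0.3027]
orientation: [[0.001, 0.888, 0.459], [-0.001, 0.459, -0.888], [-1.0, 0.0, 0.002]]
contact_force: [0.2, -0.3, -0.0]
gripper_width: 0.0854
```

```bash
python3 - <<'E'
from h import *
o=env.get_obs();print(o['t'],o['tcp_pos'])
a=look("scene",0,(180,140,330,300),3);b=look("top",0,(180,160,310,250),3)
c=np.zeros((480,790,3),np.uint8);c[:,:450]=a;c[:270,450:]=b[:,:340];cv2.imwrite('pics/f.png',c)
b=look("top",0,(170,110,370,260),4);cv2.imwrite('pics/f2.png',b)
E
```

```text
31.625 [ 0.44677917 -0.10146798  0.30265761]
```

View pics/f.png

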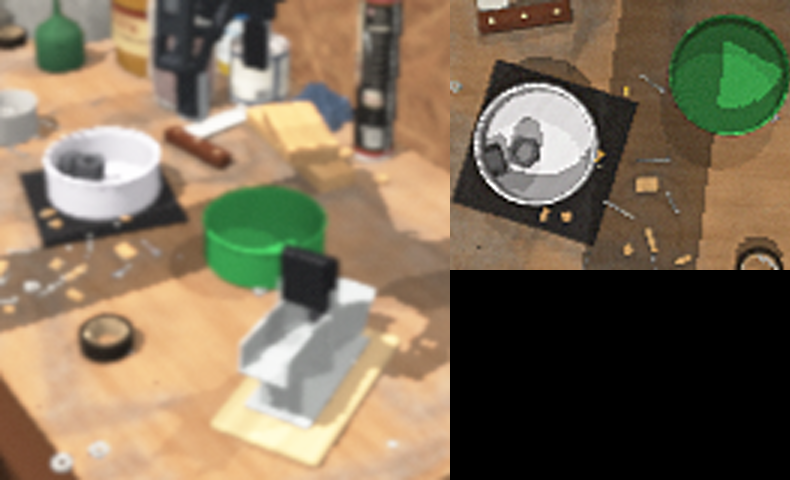

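The cup stands upright on its board and the tin is on its mat. The nuts are at about (493,158) and (525,140). I'll take one final enlarged crop of tin and cup to count them.

```bash
python3 - <<'E'
from h import *
t=look("top",0,(185,185,235,235),8);c=look("top",0,(300,170,365,245),6)
o=np.zeros((450,800,3),np.uint8);o[:400,:400]=t;o[:450,400:790]=c;cv2.imwrite('pics/g.png',o)
E
```

```text
(no output)
```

View pics/g.png

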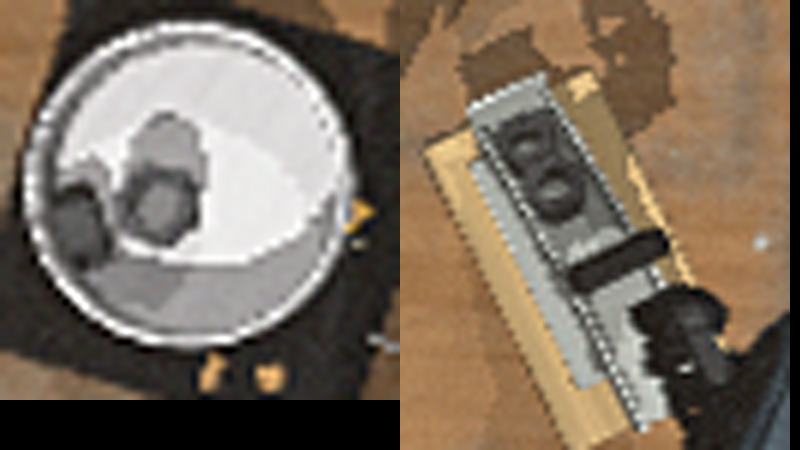

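```bash
python3 -c "
from bench import env
print(env.get_obs()['t'],env.close_job())"
```

```text
the job is handed in; nothing more can be done
31.875 None
```

I poured the cup over the aluminium tin until three of the five nuts had left. I then set it back upright on its plywood board, let go, moved the arm clear and handed the job in at 31.9 s.

**Weight:** the held load fell from 5.18 N with five nuts to about 4.5, 4.0 and then 3.1–3.5 N, against 3.24 N expected for two nuts. One weighing of 3.53 ± 0.12 N was ambiguous, so I repeated it with more readings and got 3.20 ± 0.10 N.

**Pictures:** the last views show two nuts at the back of the cup, the cup standing on its board, and the tin upright on its mat. The tape looked undisturbed. The glue bottle and the tin of screws were outside the last crops, and the arm stayed well clear of both.

**Not fully settled:** in the last top view I could make out only two separate nut shapes in the tin. The third is probably stacked or leaning against another. The dark nut area in the tin grew at about the time of each weight loss (0, 444, about 1,400, then about 1,800 pixels), and I saw no stray nut outside it.

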